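# Load the purge box and lower its cover onto the stop screws

### The arm

A 7-joint arm with a two-finger parallel gripper is mounted at the origin on a cart in front of the work surface, level with it; the furniture and walls round the work are solid. World frame = base frame: x ahead of the robot, y to its left, z up, the work surface at z = 0. Lengths are in mm, angles in rad, forces in N, time in s.
With the tool pointing down it reaches from about 400 to 875 mm from the base axis. Payload 19.3 kg.
Tool frame: the origin (TCP) lies at the very end of the fingers, on their centre line; the grasp point (between the pads) lies 19 mm behind it (robot.pinch_z is the distance from the TCP to the grasp point, in mm); z points along the fingers, y is the line along which they close (so a half turn about z gives the same grasp; the last joint's range is limited). The gripper opens to 85 mm and grips with 20 to 120 N. Pads are 22 mm wide; open, the fingers measure 114 mm over their backs; the gripper's body (76 mm by 85 mm) begins 54 mm behind the grasp point. The pads swing forward as they close: fully open they stand 13 mm farther back than shut.
Start: joints at [-1.204, 0.521, -0.036, 1.599, 0.021, 1.021, -0.113], TCP at [264.418, 566.302, 231.291] pointing down, gripper open.
Joint ranges: [-2.91, 2.91], [-0.3, 2.13], [-1.5, 1.42], [0.17, 2.43], [-1.26, 4.41], [0.16, 1.93], [-2.52, 2.52]. Speed limits (rad/s): [1.89, 1.89, 2.39, 2.39, 3.01, 3.01, 3.01].

### API

Orientations are given as a unit quaternion [w, x, y, z].
In Python, from rig import robot gives the robot as it stands.
- The arm moves only by the shell command python3 -m crank 'ROWS'. ROWS is a JSON object of lists of equal length, an entry for each row: "dp": the shift along the tool's x, y, z in cm, a list of three; "rot": the turn, a rotation vector about the tool's x, y, z in rad, a list of three; "hand": the opening, from 0 (shut) to 1 (fully open). A call has 1 to 20 rows; each row is the pose to reach, as a shift and turn from the pose commanded when the call began, along the tool's axes at that moment; what a row does not reach only later rows make up. A row lasts 1/8 s, in which the tool goes at most 62.5 mm and 10.7 degrees, less where a joint would pass 70% of its speed; a pose out of reach is approached as far as the arm can. A call with a gripper value outside its range is refused whole. The fingers move at their own pace and stop on an object; the grip force is fixed at half the most. Time passes only in rows, so rows that repeat a pose let the fingers close. It gives the time, the measured TCP pose, the force, the opening and the grip force at its end, in the units of the state.
- robot.get_state(): the state, without advancing time (a new reading comes with each control period).
- robot.grab_frame(name): name is "scene" or "top"; returns a dict with "pixels" (400x640x3 uint8, red, green, blue), "range_z" (400x640 float32, mm along the optical axis (not along the pixel's ray), 0 where there is no reading), "K" (3x3 intrinsics, pixels), "k1" (the pictures are not rectified: a ray, as slopes to the right and down, at radius r is drawn at 1 + k1 r^2 times it, then the intrinsics apply), "xyz" and "rotation" of the camera in the world. Camera axes: x right, y up, looking along -z (the intrinsics and any distortion apply to the point x, -y, -z); pixel columns grow to the right and rows downward; lengths in mm; the calibration is good to about 2 mm. A picture is of the moment at which its call begins.
- robot.finish_job(): hands the job in; it is judged then, once.
Trained networks look in a picture, given as the dict that the camera call returned (one of the last four; its "shot" number tells which), for a name from the list of things; names that differ only in an ending like _2 or _b are one class to them, and where a whole thing is asked for, a point or a joint stands for the part that bears it (a point fixed in the world has none). Each returns a list of dicts, best first, with "confidence" (0 to 1); they miss things now and then, are a little off and sometimes report something else, mostly with a low value. They report only what shows in the picture. A call takes as long as a camera call. They do not tell look-alikes from the thing itself.
- robot.regions_of(picture, query): "pixels" (400x640 bool, what is visible of it) and "position" ([column, row] in pixels, amid what is visible of it).
The state is a dict: "t": time; "joint_pos": joint angles; "qd": joint speeds; "joint_torque": joint torques, N m; "eef_pos": TCP position; "tcp_rot": TCP orientation; "force": force on the tool from outside, world axes, zero at the start; "moment": the same for the moment, N m; "gripper_width": finger opening in mm; "gripper_force": force on a finger pad.
Only numpy, scipy, OpenCV 4.12 (cv2) and the standard library are available. Lean on these libraries where they do the work, as an engineer would, in place of code of your own. Each camera call takes 0.05 s, during which the arm holds its last target. There are 200 camera calls.

### The job

Stand the tall steel sleeve upright on the round copper pad in the middle of the purge box. Then, holding the raised cover by its bow handle, lower it gently until it rests on the stop screws - do not let it fall or ram it down - and let go. Leave the other loose parts where they are.

Things in the scene. Friction and masses are not known exactly. Their poses are not given: they have to be found in the camera images.
- sleeve_tall: tall welded steel sleeve (a tube with a dark weld ring round its middle), 35 mm diameter, 62 mm high, 0.16 kg, standing upright on the bench; origin at the centre of its underside, z along the tube
- purge_box: fixed open-topped aluminium welding purge box, 170 mm (x) by 190 mm (y), 78 mm high, walls 8 mm; origin at the centre of its underside on the bench, +x toward its hinged back, -x side faces the robot. Floor 8 mm above the bench, with a round copper pad (68 mm diameter, 8 mm thick) at its centre
- stop_corner (a point): point fixed to the box on the axis of its left stop screw, 84 mm above the bench, in the front left inner corner (box x -67, y +77 mm); the right screw is at y -77 mm. The shut cover rests on their black rubber tips (they give 1 mm at 10 N). Both are set by hand alike, 84 to 100 mm above the bench (this point does not follow them), so the cover rests 0.01 to 0.12 rad above level: feel for it
- pad_top (a point): centre of the top of the copper pad, 16 mm above the bench; axes as the box
- cover: grey frame with amber window, 196 mm wide, 0.4 to 0.6 kg. Origin on the hinge axis (box x +91 mm, 86 mm above the bench), y along the axis; level, its axes are the box's and it fills x -5 to -180, z -4 to +6 mm. Open, it is turned by +angle about y, front edge up: 58 to 66 degrees at the start, 69 at most. Its stiff hinge holds it there; below 35 to 52 degrees it falls unless held
- cover_handle (a point): middle of the grip of the cover's bow handle: a round bar 10 mm thick along the cover's y, 94 mm free length between its legs, at cover x -158 mm, z +42 mm, so 31 mm of free gap between bar and frame; the fingers can straddle it and it can turn between the pads
- sleeve_short: short steel sleeve, 31 mm diameter, 26 mm high, loose, not wanted; origin at the centre of its underside
- brass_bush: flanged brass bush, 42 mm diameter, 26 mm high, loose, not wanted; origin at the centre of its underside
- ring_big: turned steel ring, 66 mm diameter, 20 mm high, loose, not wanted; origin at the centre of its underside
- chuck_key: steel T-shaped chuck key, 72 by 68 by 12 mm, lying loose, not wanted; origin at the centre of its underside
Things that resemble listed ones, but are neither listed nor needed, are in the scene too. Leave any brown or red look-alike of the sleeve_tall alone.

How it is judged (in metres and radians):
On the way, in this order (a step that is already met when the one before it is completed fails the run):
1. the tall sleeve stands upright on the copper pad and is let go (horizontal distance between sleeve_tall and pad_top below 0.016 m and z of sleeve_tall in the frame of pad_top between -0.003 and 0.003 m and angle between sleeve_tall's own z axis and vertical below 0.08 rad and contact force between the fingers and sleeve_tall below 0.1 N), for 0.2 s.
2. the cover, held by its handle in the fingers, has come nearly down (within 0.3 rad of level) (angle between cover's own z axis and vertical below 0.3 rad and contact force between the fingers and cover above 1 N and distance between the grasp point and cover_handle below 0.045 m), for 0.1 s.
At the end, for the whole second after the job is handed in: The tall sleeve stands upright (within 0.08 rad) on the copper pad, its centre within 16 mm of the pad's; the cover is down and at rest with its weight on the stop screws of the box; everything is let go (horizontal distance between sleeve_tall and pad_top below 0.016 m and z of sleeve_tall in the frame of pad_top between -0.003 and 0.003 m and angle between sleeve_tall's own z axis and vertical below 0.08 rad and linear speed of sleeve_tall below 0.02 m/s and contact force between cover and purge_box above 0.15 N and angle between cover's own z axis and vertical below 0.14 rad and angular speed of cover below 0.05 rad/s); the robot touches nothing.
It fails at once if the cover falls or is flung: it turns faster than 0.8 rad/s (angular speed of cover above 0.8 rad/s).
It fails at once if the cover is rammed onto its stop screws with more than 18 N (contact force between cover and purge_box above 18 N).
It fails at once if another loose part is moved by more than 30 mm (distance of any of sleeve_short, brass_bush, ring_big, chuck_key from where it was at the start of the episode above 0.03 m).
It also fails if it takes over 69 s, if anything falls off the work surface, if the arm or the gripper's body presses on something with over 40 N, if the wrist force passes 120 N, or if a joint passes its speed limit or range.

## Working session

There is one attempt and no reset: what is moved stays moved. The work goes in short steps, Python scripts to look and compute and a shell command to move; the robot and the scene stay as the last step left them, time stands still between calls to the robot, and variables do not carry over. Pictures are saved under pics/ and viewed, at most 10 in all, crops included, and the job is handed in when it is done.

```bash
ls; mkdir -p pics
cat > h.py <<'E'
import numpy as np, cv2
from rig import robot
from scipy.spatial.transform import Rotation as R
def rot(c):
    r=np.array(c["rotation"],float)
    return r if r.shape==(3,3) else R.from_quat(np.r_[r[1:],r[0]]).as_matrix()
def cloud(c):
    K=np.array(c["K"]);z=c["range_z"].astype(float);k1=float(c["k1"])
    v,u=np.mgrid[0:400,0:640]
    d=np.array([[k1,0,0,0]]);
    p=cv2.undistortPoints(np.stack([u,v],-1).reshape(-1,1,2).astype(float),K,np.array([k1,0,0,0.])).reshape(400,640,2)
    P=np.stack([p[...,0]*z,-p[...,1]*z,-z],-1)
    W=P@rot(c).T+np.array(c["xyz"]); W[z<=0]=np.nan
    return W
def toTool(dw,q):  # world mm -> tool cm
    return R.from_quat(np.r_[q[1:],q[0]]).inv().apply(dw)/10
def save(c,n,box=None,s=1):
    im=c["pixels"][...,::-1]
    if box: im=im[box[1]:box[3],box[0]:box[2]]
    cv2.imwrite(n,cv2.resize(im,None,fx=s,fy=s,interpolation=cv2.INTER_CUBIC))
E
cat > a.py <<'E'
from h import *
s=robot.get_state();print(s)
for n in("scene","top"):
    c=robot.grab_frame(n);save(c,f"pics/{n}1.png");W=cloud(c)
    np.savez(f"{n}.npz",W=W,px=c["pixels"])
    print(n,c["xyz"],c["K"],c["k1"])
    for q in["sleeve_tall","purge_box","cover","cover_handle","sleeve_short","brass_bush","ring_big","chuck_key"]:
        for r in robot.regions_of(c,q)[:4]:
            m=r["pixels"];w=W[m];w=w[~np.isnan(w[:,0])]
            if len(w):print(q,round(r["confidence"],2),np.round(r["position"]),m.sum(),np.round(np.median(w,0)),np.round(np.percentile(w,2,0)),np.round(np.percentile(w,98,0)))
E
python3 a.py
```

```text
pics
{'t': 0.0, 'joint_pos': array([-1.20422248,  0.52202787, -0.0363428 ,  1.59996844,  0.02121015,
        1.02110386, -0.11281659]), 'qd': array([ 0.00065489, -0.00085709, -0.00088063, -0.00116637,  0.00064053,
       -0.00070801,  0.00023715]), 'joint_torque': array([ 6.16527559e-04, -9.27101541e+01,  1.98100895e+00, -3.69941676e+01,
        1.80198450e-02,  7.83811585e-03, -1.86190562e-05]), 'eef_pos': array([264.2771133 , 566.02173098, 230.73109256]), 'tcp_rot': array([-8.20308717e-05,  2.16659316e-01,  9.76247113e-01, -5.55058450e-04]), 'force': array([-0.32397346, -0.24622453, -0.00821655]), 'moment': array([0.04339553, 0.00592384, 0.00854386]), 'gripper_force': 0.0, 'gripper_width': 85.4057934174578}
scene [  48.04343438 -393.05175625  659.848041  ] [[441.69341373   0.         319.84253624]
 [  0.         441.69341373 199.70518782]
 [  0.           0.           1.        ]] -0.11423201865130042
sleeve_tall 0.75 [350. 232.] 544 [ 568. -146.   43.] [ 561. -159.    3.] [ 594. -129.   63.]
sleeve_tall 0.74 [334. 300.] 655 [ 426. -198.   43.] [ 417. -213.    6.] [ 448. -181.   63
[... 1147 characters left out ...]
.    7.] [ 450. -180.   63.]
purge_box 0.97 [259. 194.] 6689 [601.  41.   9.] [527. -68.   3.] [674. 133.  80.]
cover 0.89 [262. 144.] 3595 [660.  27. 225.] [615. -64.  92.] [710. 119. 250.]
cover_handle 0.68 [259. 194.] 6540 [602.  42.   9.] [529. -68.   3.] [672. 133.  80.]
cover_handle 0.67 [260. 141.] 3606 [660.  28. 226.] [615. -64.  95.] [711. 120. 250.]
brass_bush 0.57 [385. 183.] 274 [ 625. -219.    6.] [ 609. -240.   -0.] [ 646. -201.   26.]
brass_bush 0.53 [298. 261.] 274 [460. -41.   9.] [411. -74.   3.] [475. -15.  13.]
ring_big 0.68 [240. 282.] 427 [423.  65.  19.] [397.  30.   3.] [458.  91.  22.]
chuck_key 0.53 [296. 261.] 291 [458. -39.   9.] [409. -72.   3.] [473. -14.  13.]
```

Run:
```python
import cv2
im=cv2.imread("pics/scene1.png")
cv2.imwrite("pics/crop1.png",cv2.resize(im[190:340,300:460],None,fx=4,fy=4,interpolation=cv2.INTER_CUBIC)[:600])
```

```text
(no output)
```

View pics/scene1.png

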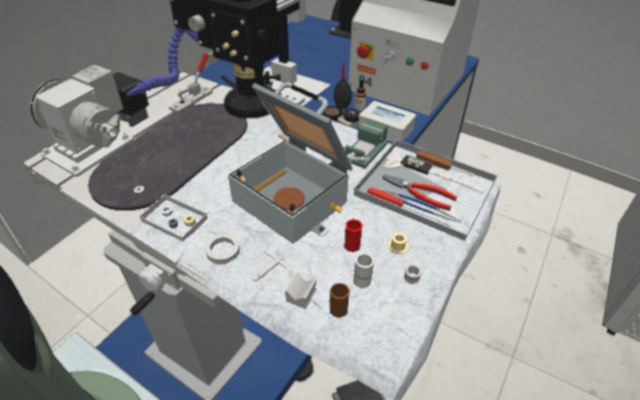

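View pics/crop1.png

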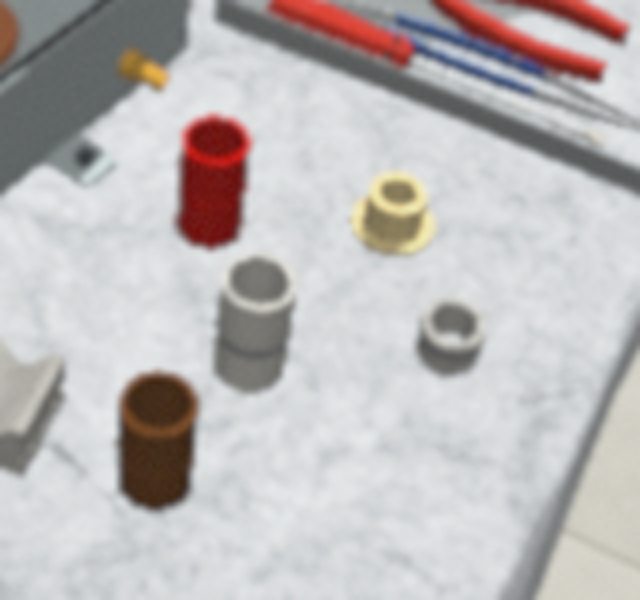

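The three look-alikes are red (352,235), brown (340,300) and grey (363,267). Only the grey one is bare steel with a dark weld ring, so it is the target, at about (513,-200). Next I measure the box, the pad and the cover.

```bash
cat > b.py <<'E'
from h import *
for n in("top","scene"):
    d=np.load(n+".npz");W=d["W"];px=d["px"].astype(int)
    x,y,z=W[...,0],W[...,1],W[...,2]
    reg=(x>480)&(x<740)&(y>-110)&(y<180)
    rim=reg&(z>75)&(z<81.5)
    p=W[rim][:,:2].astype(np.float32)
    print(n,"rim",len(p),cv2.minAreaRect(p), np.round(np.median(z[rim]),1))
    pad=reg&(z>12)&(z<20)&(px[...,0]-px[...,2]>35)
    n8,l,st,ce=cv2.connectedComponentsWithStats(pad.astype(np.uint8))
    for i in range(1,n8):
        if st[i,4]>30:
            q=W[l==i];print("pad",st[i,4],ce[i],q.mean(0),cv2.minEnclosingCircle(q[:,:2].astype(np.float32)))
    cov=reg&(z>100)&(z<300)
    q=W[cov];print("cover n",len(q))
    # dominant plane RANSAC
    rng=np.random.default_rng(0);best=0
    for _ in range(500):
        a=q[rng.choice(len(q),3,0)];nn=np.cross(a[1]-a[0],a[2]-a[0]);L=np.linalg.norm(nn)
        if L<100:continue
        nn/=L;i=abs((q-a[0])@nn)<2
        if i.sum()>best:best=i.sum();bi=i;
    c=q[bi].mean(0);nn=np.linalg.svd(q[bi]-c)[2][2];nn*=np.sign(nn[2]) 
    print("plane",best,c,nn,"tilt deg",np.degrees(np.arccos(nn[2])),"yaw",np.degrees(np.arctan2(nn[1],nn[0])))
    print(np.round(q[bi][q[bi][:,2].argmax()]))
    # grey sleeve rim
    r=(abs(x-512)<30)&(abs(y+200)<30)&(z>58)&(z<66);print("sleeve rim",r.sum(),W[r].mean(0),cv2.minEnclosingCircle(W[r][:,:2].astype(np.float32)))
    if n=="scene":
        o=(x>200)&(x<900)&(abs(y)<400)&(z>85)&~cov; print("tall stuff")
        for X in range(400,900,50):
            print(X,[int(np.nanmax(np.r_[0,z[(x>X)&(x<X+50)&(y>Y)&(y<Y+50)]])) for Y in range(-350,400,50)])
E
python3 b.py
```

```text
top rim 757 ((596.2723388671875, 38.76219177246094), (189.40771484375, 127.13861083984375), 80.91466522216797) 77.4
pad 176 [231.02840909 176.33522727] [637.0099099  105.09889162  16.04517469] ((638.0398559570312, 107.33270263671875), 45.80587387084961)
pad 184 [299.00543478 187.375     ] [613.92857203 -38.22651638  16.18355136] ((613.9285278320312, -40.16755676269531), 46.242610931396484)
pad 716 [264.05726257 186.16759777] [616.36141807  35.24171948  14.90793082] ((616.8525390625, 35.15687942504883), 33.06498336791992)
cover n 3490
plane 1757 [655.51168391  28.31269971 194.10526807] [ 0.88732411 -0.14925285  0.436325  ] tilt deg 64.13036437629877 yaw -9.548089804028518
[622. -10. 249.]
sleeve rim 82 [ 514.08684176 -201.08540341   60.70389906] ((514.0503540039062, -200.7293243408203), 17.247556686401367)
scene rim 1081 ((621.55029296875, 34.39508056640625), (191.17642211914062, 184.05581665039062), 80.41020202636719) 78.5
pad 146 [270.1369863  179.43835616] [641.46310398 103.71396504  16.80430353] ((640.5889282226562, 102.59245300292969), 46.85015869140625)
pad 486 [288.57613169 197
[... 348 characters left out ...]
.279296875, -201.1551513671875), 18.08103370666504)
tall stuff
400 [8, 12, 63, 63, 38, 11, 13, 22, 22, 21, 20, 17, 22, 18, 17]
450 [7, 8, 64, 63, 8, 14, 14, 22, 21, 20, 21, 21, 21, 19, 17]
500 [7, 6, 63, 63, 8, 75, 88, 81, 81, 81, 6, 7, 18, 17, 17]
550 [9, 27, 6, 64, 64, 82, 81, 18, 18, 87, 8, 8, 17, 17, 17]
600 [7, 6, 29, 6, 4, 247, 248, 248, 249, 249, 0, 9, 15, 16, 17]
650 [6, 7, 7, 7, 6, 177, 252, 252, 253, 219, 6, 8, 16, 16, 17]
700 [25, 24, 24, 26, 28, 25, 81, 97, 119, 115, 297, 361, 361, 355, 346]
750 [25, 18, 18, 17, 18, 51, 53, 8, 11, 8, 313, 361, 358, 127, 17]
800 [26, 18, 19, 18, 16, 25, 51, 50, 0, 6, 340, 354, 130, 16, 17]
850 [25, 13, 15, 19, 18, 26, 65, 63, 13, 0, 0, 7, 8, 0, 0]
```

```bash
cat > plan.py <<'E'
from h import *
PSI=-9.3
def Rt(phi,psi=PSI):
    f,s=np.radians(phi),np.radians(psi)
    z=np.array([np.cos(s)*np.sin(f),np.sin(s)*np.sin(f),-np.cos(f)]);y=np.array([-np.sin(s),np.cos(s),0])
    return np.c_[np.cross(y,z),y,z]
def rows(targets,start=None):
    """targets: (grasp point world mm, phi[,psi]); prints dp (cm), rot for each, relative to the present pose"""
    s=robot.get_state();q=s["tcp_rot"];R0=R.from_quat(np.r_[q[1:],q[0]]).as_matrix();p0=s["eef_pos"]
    if start is not None: R0=start[0];p0=start[1]
    for t in targets:
        Rg=Rt(*t[1:]);p=np.array(t[0])+robot.pinch_z*Rg[:,2]
        print(np.round(R0.T@(p-p0)/10,2).tolist(),np.round(R.from_matrix(R0.T@Rg).as_rotvec(),3).tolist(),"tcp",np.round(p))
def box(x,y,z):
    s=np.radians(PSI);c=np.array([616.2,35.3]) 
    return [c[0]+x*np.cos(s)-y*np.sin(s),c[1]+x*np.sin(s)+y*np.cos(s),z]
E
python3 -c "
from plan import *
rows([([430,200,250],10),([505,-197,170],27),([513.2,-200.8,125],27),([513.2,-200.8,46],27)])"
```

```text
[-30.82, -26.1, -0.03] [-0.024, -0.173, -0.274] tcp [433. 199. 232.]
[-54.91, -58.76, 7.79] [-0.065, -0.468, -0.269] tcp [ 513. -198.  153.]
[-55.81, -58.75, 12.29] [-0.065, -0.468, -0.269] tcp [ 522. -202.  108.]
[-55.81, -58.75, 20.19] [-0.065, -0.468, -0.269] tcp [ 522. -202.   29.]
```

```bash
python3 -m crank '{"dp":[[-30.8,-26.1,0],[-30.8,-26.1,0],[-30.8,-26.1,0],[-30.8,-26.1,0],[-30.8,-26.1,0],[-30.8,-26.1,0],[-54.9,-58.8,7.8],[-54.9,-58.8,7.8],[-54.9,-58.8,7.8],[-54.9,-58.8,7.8],[-54.9,-58.8,7.8],[-54.9,-58.8,7.8],[-54.9,-58.8,7.8],[-54.9,-58.8,7.8],[-55.8,-58.75,12.3],[-55.8,-58.75,12.3],[-55.8,-58.75,12.3],[-55.8,-58.75,12.3]],"rot":[[-0.024,-0.173,-0.274],[-0.024,-0.173,-0.274],[-0.024,-0.173,-0.274],[-0.024,-0.173,-0.274],[-0.024,-0.173,-0.274],[-0.024,-0.173,-0.274],[-0.065,-0.468,-0.269],[-0.065,-0.468,-0.269],[-0.065,-0.468,-0.269],[-0.065,-0.468,-0.269],[-0.065,-0.468,-0.269],[-0.065,-0.468,-0.269],[-0.065,-0.468,-0.269],[-0.065,-0.468,-0.269],[-0.065,-0.468,-0.269],[-0.065,-0.468,-0.269],[-0.065,-0.468,-0.269],[-0.065,-0.468,-0.269]],"hand":[1,1,1,1,1,1,1,1,1,1,1,1,1,1,1,1,1,1]}'
python3 -c "
from plan import *
rows([([513.2,-200.8,125],27),([513.2,-200.8,46],27)]);print(robot.get_state()['joint_pos'])"
```

```text
t: 3.15
eef_pos: [521.9, -203.6, 108.0]
tcp_rot: [0.233, 0.079, 0.969, -0.019]
force: [1.3, -0.0, -0.4]
gripper_width: 85.9
gripper_force: 0.0
[0.04, 0.14, -0.06] [0.001, 0.001, -0.001] tcp [ 522. -202.  108.]
[3.63, 0.13, 6.98] [0.001, 0.001, -0.001] tcp [ 522. -202.   29.]
[ 0.68961905  0.52107294 -0.48458891  2.23717332  1.82081011  0.16817221
 -0.05944163]
```

```bash
python3 -m crank '{"dp":[[1.8,0.13,3.5],[3.6,0.13,7],[3.6,0.13,7],[3.6,0.13,7]],"rot":[[0,0,0],[0,0,0],[0,0,0],[0,0,0]],"hand":[1,1,1,1]}'
python3 -c "
from plan import *
rows([([513.2,-200.8,46],27)]);print(robot.get_state()['joint_pos'])"
```

```text
t: 3.65
eef_pos: [521.8, -200.9, 30.9]
tcp_rot: [0.233, 0.079, 0.969, -0.019]
force: [-0.2, -0.6, 0.0]
gripper_width: 85.4
gripper_force: 0.0
[0.07, -0.13, 0.14] [-0.0, 0.0, 0.0] tcp [ 522. -202.   29.]
[ 0.85089785  0.76704725 -0.71519744  2.25024991  2.13299952  0.43076552
 -0.26905659]
```

Good; close, then lift.

```bash
python3 -m crank '{"dp":[[0,-0.1,0.1],[0,-0.1,0.1],[0,-0.1,0.1],[0,-0.1,0.1],[0,-0.1,0.1],[0,-0.1,0.1],[0,-0.1,0.1]],"rot":[[0,0,0],[0,0,0],[0,0,0],[0,0,0],[0,0,0],[0,0,0],[0,0,0]],"hand":[0,0,0,0,0,0,0]}'
python3 -c "
from plan import *
s=robot.get_state();print(s['eef_pos'],s['gripper_width'],s['gripper_force'])
g=s['eef_pos']-19*Rt(27)[:,2];print(g)
c=robot.grab_frame('top');W=cloud(c);save(c,'pics/grip.png',(280,150,480,300),4)
b=g[2]-1
rows([([505,-190,90],27),([500,-150,160],27),(box(-55,0,48+100),27),(box(-40,0,48+72),27)])"
```

```text
t: 4.53
eef_pos: [522.1, -202.0, 29.7]
tcp_rot: [0.233, 0.079, 0.969, -0.019]
force: [-6.0, 0.5, 17.3]
gripper_width: 32.6
gripper_force: 57.8
[ 522.14951579 -201.97565428   29.71852492] 32.64681319312607 57.75335066020489
[ 513.63707651 -200.58168889   46.64764888]
[-1.06, 0.9, -4.36] [-0.001, 0.001, 0.0] tcp [ 513. -191.   73.]
[-3.24, 4.77, -11.11] [-0.001, 0.001, 0.0] tcp [ 508. -151.  143.]
[-5.34, 24.93, -8.7] [-0.001, 0.001, 0.0] tcp [570.  43. 131.]
[-5.4, 24.93, -5.52] [-0.001, 0.001, 0.0] tcp [585.  40. 103.]
```

```bash
python3 -m crank '{"dp":[[-0.45,0,-0.9],[-1.1,0.9,-4.4],[-3.2,4.8,-11.1],[-3.2,4.8,-11.1],[-3.2,4.8,-11.1]],"rot":[[0,0,0],[0,0,0],[0,0,0],[0,0,0],[0,0,0]],"hand":[0,0,0,0,0]}'
python3 -c "
from plan import *
s=robot.get_state();print(s['joint_pos'])
c=robot.grab_frame('scene');save(c,'pics/grip2.png',(250,130,450,280),4)
rows([([500,-150,160],27),([515,-60,160],27),(box(-55,0,48+100),27),(box(-40,0,48+72),27)])"
```

```text
t: 5.2
eef_pos: [508.8, -150.1, 144.5]
tcp_rot: [0.235, 0.078, 0.969, -0.019]
force: [-0.7, -0.5, -2.2]
gripper_width: 32.3
gripper_force: 60.4
[ 0.60483328  0.40470496 -0.51572543  2.29432397  1.53811608  0.19096587
  0.09194443]
[-0.03, -0.06, -0.02] [-0.0, 0.002, 0.001] tcp [ 508. -151.  143.]
[-0.06, 9.07, -0.01] [-0.0, 0.002, 0.001] tcp [523. -61. 143.]
[-2.15, 20.11, 2.4] [-0.0, 0.002, 0.001] tcp [570.  43. 131.]
[-2.21, 20.11, 5.58] [-0.0, 0.002, 0.001] tcp [585.  40. 103.]
```

View pics/grip2.png

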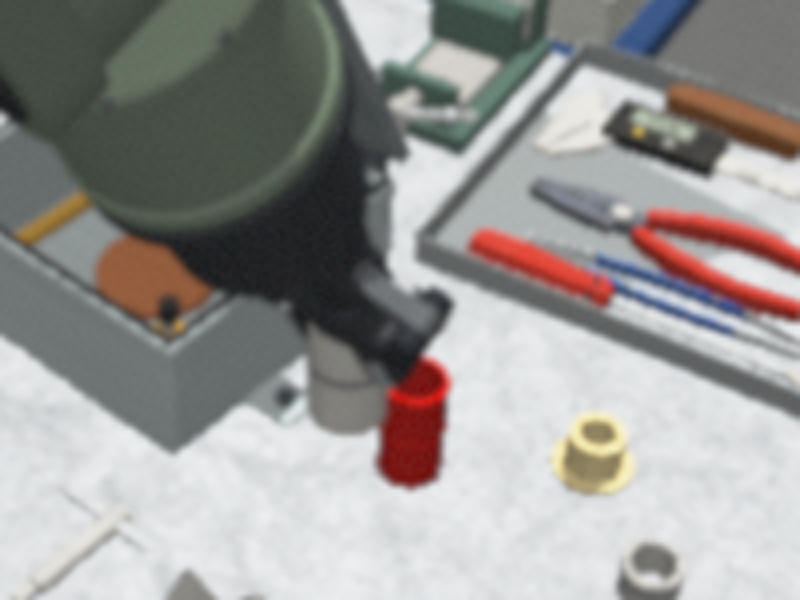

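The sleeve (crop 345,380) is held upright between the fingers, clear of the bench and the red look-alike. Moving over the box.

```bash
python3 -m crank '{"dp":[[0,4,0],[0,9.1,0],[-1.2,14,1.2],[-2.15,20.1,2.2],[-2.15,20.1,2.2],[-2.15,20.1,2.4],[-2.2,20.1,4],[-2.2,20.1,5.6],[-2.2,20.1,5.6],[-2.2,20.1,5.6]],"rot":[[0,0,0],[0,0,0],[0,0,0],[0,0,0],[0,0,0],[0,0.002,0.001],[0,0.002,0.001],[0,0.002,0.001],[0,0.002,0.001],[0,0.002,0.001]],"hand":[0,0,0,0,0,0,0,0,0,0]}'
cat > c.py <<'E'
from plan import *
s=robot.get_state();print(s['joint_pos'],s['force'])
print("grasp",s['eef_pos']-19*Rt(27)[:,2])
for n in ("top","scene"):
    c=robot.grab_frame(n);W=cloud(c)
    for r in robot.regions_of(c,"sleeve_tall"):
        w=W[r["pixels"]];w=w[~np.isnan(w[:,0])]
        print(n,round(r["confidence"],2),np.round(r["position"]),len(w),np.round(np.percentile(w,2,0)),np.round(np.percentile(w,98,0)))
save(c,'pics/box.png',(200,60,400,210),4)
rows([(box(-40,0,48+72),27),(box(-20,0,48+45),27),(box(0,0,48+22),27),(box(0,0,46.6+16.5),27)])
E
python3 c.py
```

```text
t: 6.5
eef_pos: [584.5, 39.2, 102.4]
tcp_rot: [0.232, 0.08, 0.969, -0.019]
force: [-0.0, 0.0, -1.4]
gripper_width: 32.3
gripper_force: 60.6
[ 0.23484913  0.59973231 -0.66308916  2.16671924  1.56980984  0.53924845
 -0.28977013] [-6.15903519e-03  2.38954113e-04 -1.38898561e+00]
grasp [576.02751705  40.63942289 119.33658849]
top 0.73 [352. 211.] 203 [ 563. -157.    6.] [ 595. -126.   63.]
top 0.47 [251. 192.] 134 [577.  28.  53.] [593.  57. 135.]
top 0.46 [271. 181.] 4608 [524. -72.   3.] [675. 131. 121.]
scene 0.67 [350. 233.] 550 [ 561. -159.    3.] [ 594. -128.   63.]
scene 0.65 [272. 180.] 309 [552.  24.  16.] [639. 121. 137.]
scene 0.65 [335. 298.] 604 [ 417. -213.    8.] [ 448. -183.   63.]
[-0.04, 0.05, -0.04] [0.0, -0.002, -0.002] tcp [585.  40. 103.]
[-0.6, 0.05, 3.27] [0.0, -0.002, -0.002] tcp [605.  37.  76.]
[-1.34, 0.05, 6.23] [0.0, -0.002, -0.002] tcp [625.  34.  53.]
[-1.03, 0.05, 6.85] [0.0, -0.002, -0.002] tcp [625.  34.  46.]
```

View pics/box.png

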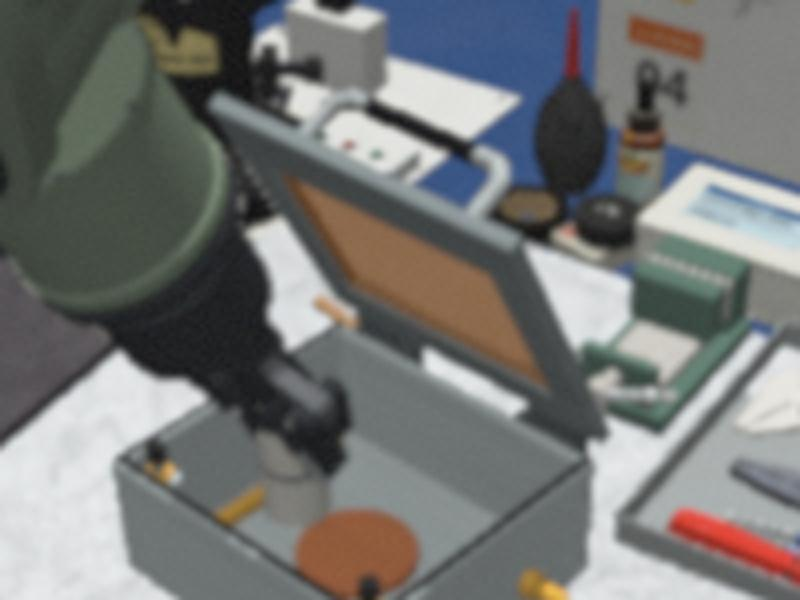

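```bash
python3 -m crank '{"dp":[[-0.3,0.05,1.6],[-0.6,0.05,3.3],[-1,0.05,4.8],[-1.34,0.05,6.2],[-1.34,0.05,6.2],[-1.2,0.05,6.5],[-1.1,0.05,6.7],[-1.03,0.05,6.85],[-1.03,0.05,6.85]],"rot":[[0,0,0],[0,0,0],[0,0,0],[0,0,0],[0,0,0],[0,0,0],[0,0,0],[0,0,0],[0,0,0]],"hand":[0,0,0,0,0,0,0,0,0]}'
python3 c.py; python3 -c "
from plan import *
rows([(box(0,0,46.1+16.),27),(box(0,0,46.1+15),27)])"
```

```text
t: 7.82
eef_pos: [624.5, 34.2, 45.9]
tcp_rot: [0.232, 0.08, 0.969, -0.019]
force: [0.8, 1.0, -1.4]
gripper_width: 32.3
gripper_force: 60.7
[ 0.22448915  0.75184339 -0.62619875  2.08588883  1.72889937  0.5632057
 -0.37152702] [ 0.81268661  0.97951024 -1.4117327 ]
grasp [615.98259459  35.54793436  62.85045373]
top 0.67 [262. 174.] 110 [618.  21.  15.] [635.  51.  79.]
top 0.59 [378. 273.] 267 [ 419. -213.    2.] [ 452. -180.   63.]
top 0.54 [354. 203.] 240 [ 563. -157.   -2.] [ 595. -126.   62.]
scene 0.81 [350. 232.] 538 [ 562. -159.    4.] [ 594. -127.   63.]
scene 0.65 [335. 298.] 641 [ 417. -213.    6.] [ 448. -181.   63.]
scene 0.57 [308. 126.] 3387 [612. -70.  10.] [810. 154. 250.]
scene 0.49 [286. 194.] 220 [598.  19.  20.] [616.  46.  70.]
[0.96, -0.02, -6.92] [0.0, -0.002, -0.001] tcp [585.  40. 103.]
[0.4, -0.02, -3.61] [0.0, -0.002, -0.001] tcp [605.  37.  76.]
[-0.34, -0.02, -0.66] [0.0, -0.002, -0.001] tcp [625.  34.  53.]
[-0.03, -0.02, -0.04] [0.0, -0.002, -0.001] tcp [625.  34.  46.]
[0.01, -0.02, 0.05] [0.0, -0.002, -0.001] tcp [625.  34.  45.]
[0.06, -0.02, 0.14] [0.0, -0.002, -0.001] tcp [625.  34.  44.]
```

```bash
python3 -m crank '{"dp":[[0.02,0,0.04],[0.04,0,0.09],[0.04,0,0.09]],"rot":[[0,0,0],[0,0,0],[0,0,0]],"hand":[0,0,0]}'
```

```text
t: 8.4
eef_pos: [624.8, 34.1, 45.8]
tcp_rot: [0.232, 0.079, 0.969, -0.019]
force: [-7.9, -1.7, 17.0]
gripper_width: 32.4
gripper_force: 63.0
```

```bash
python3 -m crank '{"dp":[[-0.02,0,-0.04],[-0.02,0,-0.04],[-0.02,0,-0.04],[-0.02,0,-0.04],[0,0,-3],[0,0,-8],[0,0,-14],[0,0,-14]],"rot":[[0,0,0],[0,0,0],[0,0,0],[0,0,0],[0,0,0],[0,0,0],[0,0,0],[0,0,0]],"hand":[0.8,0.8,0.8,0.8,0.8,0.8,0.8,0.8]}'
cat > d.py <<'E'
from plan import *
s=robot.get_state();print(s['joint_pos'],s['force'])
for n in ("top","scene"):
    c=robot.grab_frame(n);W=cloud(c);x,y,z=W[...,0],W[...,1],W[...,2]
    r=(abs(x-616)<45)&(abs(y-35)<45)&(z>72)&(z<83);q=W[r];print(n,"sleeve rim",len(q),q.mean(0),cv2.minEnclosingCircle(q[:,:2].astype(np.float32)))
    # handle / cover in hinge frame (box axes)
    sp=np.radians(PSI);h=np.array(box(91,0,86));e=np.array([np.cos(sp),np.sin(sp),0]);yv=np.array([-np.sin(sp),np.cos(sp),0])
    D=W-h;bx,by,bz=D@e,D@yv,D[...,2]
    m=(bx>-110)&(bx<60)&(abs(by)<90)&(bz>20)&(bz<190)
    pts=np.c_[bx[m],by[m],bz[m]]
    for th in np.arange(56,71):
        t=np.radians(th);cz=pts[:,0]*np.sin(t)+pts[:,2]*np.cos(t)
        cx=pts[:,0]*np.cos(t)-pts[:,2]*np.sin(t)
        print(th,"under",(abs(cz+4)<1.5).sum(),"top",(abs(cz-6)<1.5).sum(),"bar",((abs(cz-44)<5)&(abs(cx+158)<7)&(abs(pts[:,1])<47)).sum())
    np.save(n+"_cov.npy",pts)
    save(c,f'pics/rel_{n}.png',(200,60,400,210) if n=="scene" else (180,80,380,230),4)
E
python3 d.py
```

```text
t: 9.4
eef_pos: [562.3, 44.9, 173.7]
tcp_rot: [0.234, 0.079, 0.969, -0.018]
force: [-0.3, 0.3, -1.2]
gripper_width: 68.4
gripper_force: 0.0
[ 0.26381063  0.42719895 -0.70595075  2.17680279  1.25472131  0.5191598
 -0.02609383] [-0.32348164  0.33928718 -1.16983311]
top sleeve rim 96 [616.43177518  35.81430022  75.97849241] ((616.44775390625, 35.82590103149414), 16.70081901550293)
56 under 0 top 84 bar 0
57 under 0 top 173 bar 0
58 under 0 top 287 bar 1
59 under 0 top 474 bar 40
60 under 0 top 844 bar 132
61 under 0 top 1099 bar 237
62 under 0 top 771 bar 352
63 under 120 top 907 bar 310
64 under 205 top 216 bar 212
65 under 237 top 139 bar 104
66 under 924 top 109 bar 0
67 under 583 top 90 bar 0
68 under 394 top 80 bar 0
69 under 320 top 72 bar 0
70 under 262 top 64 bar 0
scene sleeve rim 112 [615.49943995  34.83812486  76.42738104] ((615.8958129882812, 35.48768615722656), 18.102352142333984)
56 under 0 top 301 bar 0
57 under 0 top 362 bar 0
58 under 0 top 454 bar 0
59 under 0 top 838 bar 54
60 under 2 top 863 bar 129
61 under 15 top 154 bar 186
62 under 92 top 115 bar 211
63 under 972 top 33 bar 136
64 under 801 top 0 bar 65
65 under 1000 top 0 bar 23
66 under 722 top 15 bar 0
67 under 507 top 13 bar 0
68 under 357 top 17 bar 0
69 under 228 top 19 bar 0
70 under 136 top 16 bar 0
```

View pics/rel_scene.png

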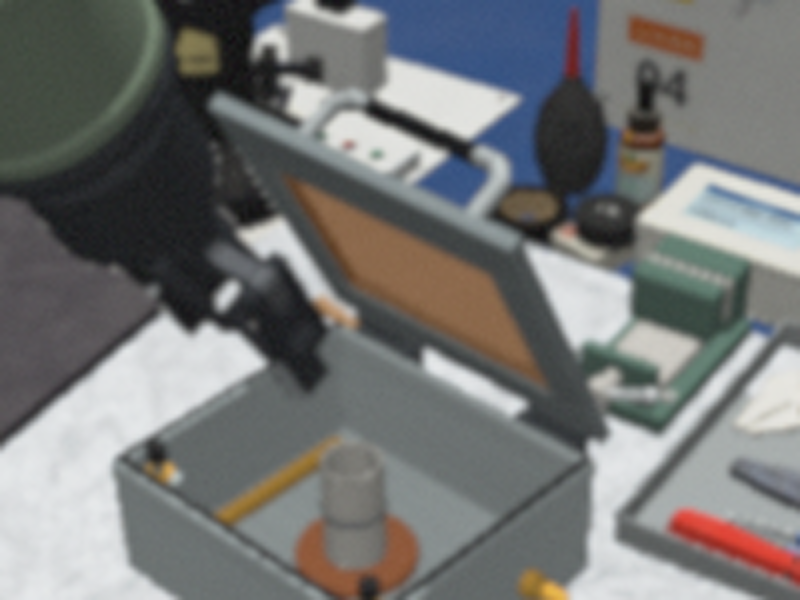

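The sleeve stands centred on the pad (crop 353,500). The handle bar shows at crop (430,125). Locate the bar now.

Run:
```python
import numpy as np
from plan import box
for n in("top","scene"):
    p=np.load(n+"_cov.npy")
    for a,b in((-40,-10),(-10,10),(10,40)):
        t=np.radians(62.5)
        cz=p[:,0]*np.sin(t)+p[:,2]*np.cos(t);cx=p[:,0]*np.cos(t)-p[:,2]*np.sin(t)
        m=(cz>25)&(cz<60)&(cx<-135)&(cx>-180)&(p[:,1]>a)&(p[:,1]<b)
        q=p[m];print(n,(a,b),len(q),"bx",np.round(np.percentile(q[:,0],[5,50,95]),1),"bz",np.round(np.percentile(q[:,2],[5,50,95]),1))
    m=(cz>25)&(cz<60)&(cx<-120)&(cx>-185);q=p[m];print("y range of handle",np.percentile(q[:,1],[1,50,99]))
    # front edge top
    i=(abs(cz)<9);print("front top",np.percentile(p[i][:,2],99),p[i][p[i][:,2]>158].mean(0) if (p[i][:,2]>158).any() else "")
for th in(60,61,62,63,64,65):
    t=np.radians(th);print(th,"bar pred",-158*np.cos(t)+42*np.sin(t),158*np.sin(t)+42*np.cos(t),"edge top",180*np.sin(t)+6*np.cos(t))
```

```text
top (-40, -10) 126 bx [-39.7 -36.  -30.4] bz [159.3 162.7 164.7]
top (-10, 10) 82 bx [-39.3 -35.7 -30.2] bz [158.5 162.7 165. ]
top (10, 40) 125 bx [-39.2 -35.4 -30.3] bz [159.2 162.3 164.8]
y range of handle [-58.77786049  -0.26771823  57.78478054]
front top 161.7411796054663 [-7.93272906e+01 -8.47016850e-02  1.59731502e+02]
scene (-40, -10) 76 bx [-40.4 -38.4 -33. ] bz [157.7 162.7 165.4]
scene (-10, 10) 51 bx [-40.4 -38.4 -34.4] bz [157.1 162.7 165.7]
scene (10, 40) 66 bx [-39.8 -37.2 -32.1] bz [157.4 163.3 165.9]
y range of handle [-59.29352286  -3.73247209  56.91762107]
front top 162.25446997049184 [-80.71951741  -2.39688545 160.33020116]
60 bar pred -42.62693304105359 157.8320137979413 edge top 158.88457268119896
61 bar pred -39.865892299066644 158.5519177783707 edge top 160.34040500656926
62 bar pred -37.09270802009582 159.22352530871785 edge top 161.74739609132217
63 bar pred -34.30822494293695 159.84663181082308 edge top 163.10511735234348
64 bar pred -31.51329124810922 160.42104748040964 edge top 164.41315521458452
65 bar pred -28.70875829949121 160.94659734490008 edge top 165.67111123704117
```

```bash
cat >> plan.py <<'E'
def Rh(phi,sg=1):
    f,s=np.radians(phi),np.radians(PSI);e=np.array([np.cos(s),np.sin(s),0]);k=np.array([0,0,1.])
    z=e*np.sin(f)-k*np.cos(f);y=sg*(e*np.cos(f)+k*np.sin(f));return np.c_[np.cross(y,z),y,z]
def bar(th): # bar centre world, th rad
    return np.array(box(91-158*np.cos(th)+42*np.sin(th),0,86+158*np.sin(th)+42*np.cos(th)))
def hrows(T,prt=True):
    s=robot.get_state();q=s["tcp_rot"];R0=R.from_quat(np.r_[q[1:],q[0]]).as_matrix();p0=s["eef_pos"]
    for g,Rg in T:
        p=np.array(g)+robot.pinch_z*Rg[:,2]
        print(np.round(R0.T@(p-p0)/10,2).tolist(),np.round(R.from_matrix(R0.T@Rg).as_rotvec(),3).tolist(),"tcp",np.round(p))
E
python3 - <<'E'
from plan import *
b=np.array(box(55.5,0,245.5));print(b)
for sg in(1,-1):
    A=Rh(22,sg)
    print(sg);hrows([(box(-75,0,370),Rt(22)),(b-130*A[:,2],A),(b-60*A[:,2],A),(b,A)])
E
```

```text
[670.97049226  26.33098793 245.5       ]
1
[-7.06, 0.02, -16.87] [-0.0, 0.087, -0.001] tcp [549.  46. 353.]
[-14.17, 0.03, -12.8] [0.068, 0.068, 1.568] tcp [630.  33. 349.]
[-13.56, 0.03, -5.83] [0.068, 0.068, 1.568] tcp [656.  29. 284.]
[-13.04, 0.03, 0.15] [0.068, 0.068, 1.568] tcp [678.  25. 228.]
-1
[-7.06, 0.02, -16.87] [-0.0, 0.087, -0.001] tcp [549.  46. 353.]
[-14.17, 0.03, -12.8] [-0.068, 0.068, -1.571] tcp [630.  33. 349.]
[-13.56, 0.03, -5.83] [-0.068, 0.068, -1.571] tcp [656.  29. 284.]
[-13.04, 0.03, 0.15] [-0.068, 0.068, -1.571] tcp [678.  25. 228.]
```

```bash
python3 -m crank '{"dp":[[-2.5,0,-6],[-5,0,-12],[-7,0,-16.9],[-7,0,-16.9],[-7,0,-16.9],[-14.2,0,-12.8],[-14.2,0,-12.8],[-14.2,0,-12.8],[-14.2,0,-12.8],[-14.2,0,-12.8],[-14.2,0,-12.8],[-14.2,0,-12.8],[-14.2,0,-12.8],[-14.2,0,-12.8],[-14.2,0,-12.8],[-14.2,0,-12.8]],"rot":[[0,0.05,0],[0,0.087,0],[0,0.087,0.1],[0.01,0.087,0.2],[0.02,0.08,0.38],[0.03,0.08,0.56],[0.04,0.08,0.74],[0.05,0.08,0.92],[0.06,0.07,1.1],[0.06,0.07,1.28],[0.068,0.068,1.46],[0.068,0.068,1.568],[0.068,0.068,1.568],[0.068,0.068,1.568],[0.068,0.068,1.568],[0.068,0.068,1.568]],"hand":[0.28,0.28,0.28,0.28,0.28,0.28,0.28,0.28,0.28,0.28,0.28,0.28,0.28,0.28,0.28,0.28]}'
python3 - <<'E'
from plan import *
b=np.array(box(55.5,0,245.5));A=Rh(22)
print(robot.get_state()["joint_pos"])
hrows([(b-130*A[:,2],A),(b-60*A[:,2],A),(b-30*A[:,2],A),(b,A)])
E
```

```text
t: 11.5
eef_pos: [630.0, 32.9, 348.0]
tcp_rot: [0.145, 0.748, 0.636, 0.123]
force: [0.2, 0.2, 0.4]
gripper_width: 23.7
gripper_force: 0.0
[ 0.29178196  0.2984624  -0.64317238  1.7467962   0.46416322  0.85235065
 -0.71638791]
[0.02, 0.0, -0.07] [-0.002, -0.0, 0.001] tcp [630.  33. 349.]
[0.02, 0.02, 6.93] [-0.002, -0.0, 0.001] tcp [656.  29. 284.]
[0.02, 0.02, 9.93] [-0.002, -0.0, 0.001] tcp [667.  27. 256.]
[0.02, 0.03, 12.93] [-0.002, -0.0, 0.001] tcp [678.  25. 228.]
```

```bash
python3 -m crank '{"dp":[[0,0,3.5],[0,0,7],[0,0,8.5],[0,0,9.7],[0,0,9.7]],"rot":[[0,0,0],[0,0,0],[0,0,0],[0,0,0],[0,0,0]],"hand":[0.28,0.28,0.28,0.28,0.28]}'
python3 - <<'E'
from plan import *
c=robot.grab_frame("scene");save(c,'pics/hd.png',(240,50,400,170),5)
E
```

```text
t: 12.12
eef_pos: [665.7, 27.2, 258.1]
tcp_rot: [0.145, 0.748, 0.636, 0.123]
force: [-0.6, -0.5, 0.2]
gripper_width: 24.0
gripper_force: 0.0
```

View pics/hd.png

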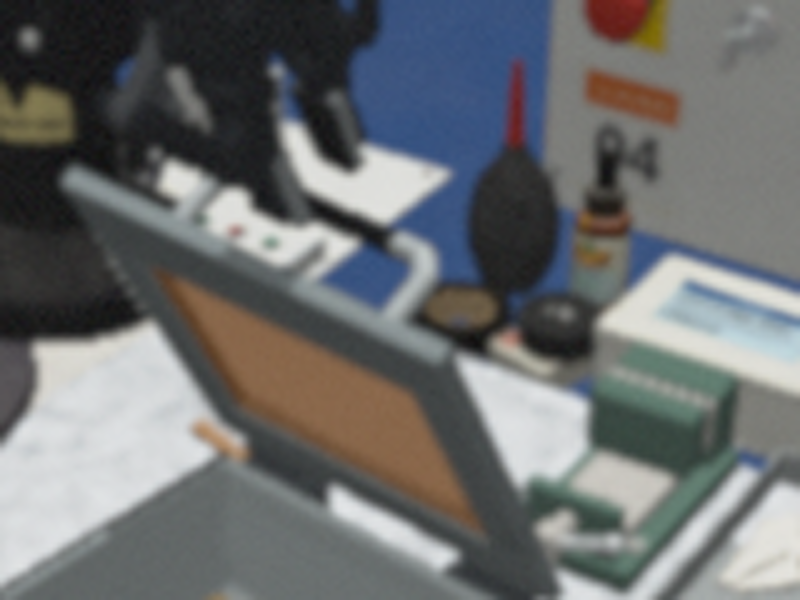

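The near finger (295,210) is on the cover side of the bar and the far finger (345,155) is beyond it, so they straddle it. Advance.

```bash
python3 -m crank '{"dp":[[0,0,1],[0,0,2],[0,0,3.1],[0,0,3.1]],"rot":[[0,0,0],[0,0,0],[0,0,0],[0,0,0]],"hand":[0.28,0.28,0.28,0.28]}'
```

```text
t: 12.68
eef_pos: [676.9, 25.2, 228.2]
tcp_rot: [0.144, 0.748, 0.636, 0.123]
force: [-0.7, 1.2, 0.0]
gripper_width: 23.7
gripper_force: 0.0
```

```bash
python3 -m crank '{"dp":[[0,0,0],[0,0,0],[0,0,0],[0,0,0],[0,0,0],[0,0,0],[0,0,0],[0,0,0],[0,0,0],[0,0,0]],"rot":[[0,0,0],[0,0,0],[0,0,0],[0,0,0],[0,0,0],[0,0,0],[0,0,0],[0,0,0],[0,0,0],[0,0,0]],"hand":[0.25,0.22,0.2,0.18,0.16,0.14,0.12,0.1,0.05,0]}'
python3 - <<'E'
from plan import *
s=robot.get_state();q=s["tcp_rot"];z=R.from_quat(np.r_[q[1:],q[0]]).as_matrix()[:,2]
g=s["eef_pos"]-19*z;h=np.array(box(91,0,86));sp=np.radians(PSI);e=np.array([np.cos(sp),np.sin(sp),0])
d=g-h;print(g,"bx",d@e,"bz",d[2],"r",np.hypot(d@e,d[2]),"exp",np.hypot(158,42),s["force"],s["moment"])
a=np.arctan2(d[2],-(d@e));print("theta deg",np.degrees(a-np.arctan2(42,158)))
E
```

```text
t: 13.92
eef_pos: [677.2, 25.3, 229.6]
tcp_rot: [0.145, 0.748, 0.636, 0.123]
force: [-2.9, -0.1, 5.6]
gripper_width: 7.8
gripper_force: 58.5
[670.15123518  26.41782959 247.19685689] bx -36.322522477938804 bz 161.1968568900873 r 165.23847103626824 exp 163.48700254148645 [-2.86453634 -0.08111456  5.56694798] [-0.0961797   0.4573821  -0.06915393]
theta deg 62.4153426559221
```

```bash
cat > low.py <<'E'
from plan import *
import sys
def theta():
    s=robot.get_state();q=s["tcp_rot"];Rm=R.from_quat(np.r_[q[1:],q[0]]).as_matrix()
    g=s["eef_pos"]-19*Rm[:,2];h=np.array(box(91,0,86));sp=np.radians(PSI);e=np.array([np.cos(sp),np.sin(sp),0]);d=g-h
    r=np.hypot(d@e,d[2]);th=np.arctan2(d[2],-(d@e))-np.arctan2(42,158)
    print("theta",round(th,4),"r",round(r,1),"F",np.round(s["force"],1),"M",np.round(s["moment"],2),"t",s["t"],"j",np.round(s["joint_pos"],2))
    return s,Rm,g,th
if __name__=="__main__":
    s,Rm,g,th=theta()
    off=g-bar(th);off*=float(sys.argv[2]) if len(sys.argv)>2 else 1
    hrows([(bar(t)+off,Rh(22*t/1.09)) for t in eval("["+sys.argv[1]+"]")])
E
python3 low.py 1.065,1.02,.975,.93,.885,.84,.795,.75,.72
```

```text
theta 1.0894 r 165.2 F [-2.9 -0.1  5.6] M [-0.1   0.46 -0.07] t 13.925 j [ 0.2   0.49 -0.54  1.79  0.66  0.66 -0.88]
[-0.0, -0.41, -0.09] [0.007, -0.0, 0.0] tcp [673.  26. 229.]
[-0.0, -1.17, -0.17] [0.023, -0.0, 0.0] tcp [666.  27. 227.]
[0.0, -1.93, -0.23] [0.039, -0.0, 0.0] tcp [659.  28. 224.]
[0.0, -2.7, -0.24] [0.055, -0.0, 0.0] tcp [652.  29. 222.]
[0.0, -3.46, -0.23] [0.071, -0.0, 0.0] tcp [645.  31. 219.]
[0.0, -4.23, -0.18] [0.087, -0.0, 0.0] tcp [638.  32. 216.]
[0.0, -4.99, -0.11] [0.103, -0.0, 0.0] tcp [631.  33. 212.]
[0.0, -5.74, 0.0] [0.118, -0.0, 0.0] tcp [625.  34. 208.]
[0.0, -6.24, 0.1] [0.129, -0.0, 0.0] tcp [620.  35. 205.]
```

```bash
python3 -m crank '{"dp":[[0,-0.4,-0.09],[0,-1.1,-0.17],[0,-1.8,-0.23],[0,-2.4,-0.24],[0,-2.7,-0.24]],"rot":[[0.007,0,0],[0.021,0,0],[0.037,0,0],[0.05,0,0],[0.055,0,0]],"hand":[0,0,0,0,0]}'
python3 low.py .885,.84,.795,.75,.70,.65,.6,.55,.5,.46
```

```text
t: 14.55
eef_pos: [651.5, 29.5, 221.8]
tcp_rot: [0.124, 0.752, 0.639, 0.106]
force: [-0.2, -0.5, 5.8]
gripper_width: 7.5
gripper_force: 59.0
theta 0.9314 r 165.6 F [-0.2 -0.5  5.8] M [-0.32 -0.66 -0.02] t 14.55 j [ 0.22  0.48 -0.56  1.81  0.62  0.7  -0.85]
[-0.0, -0.79, 0.03] [0.016, -0.0, 0.0] tcp [644.  31. 219.]
[-0.0, -1.55, 0.11] [0.032, -0.0, 0.0] tcp [637.  32. 216.]
[-0.0, -2.3, 0.24] [0.048, -0.0, 0.0] tcp [631.  33. 212.]
[-0.0, -3.05, 0.39] [0.063, -0.0, 0.0] tcp [624.  34. 208.]
[-0.0, -3.87, 0.59] [0.081, -0.0, 0.0] tcp [617.  35. 204.]
[-0.0, -4.69, 0.84] [0.099, -0.0, 0.0] tcp [610.  36. 199.]
[0.0, -5.48, 1.12] [0.116, -0.0, 0.0] tcp [604.  37. 194.]
[0.0, -6.27, 1.44] [0.134, -0.0, 0.0] tcp [598.  38. 188.]
[0.0, -7.03, 1.8] [0.151, -0.0, 0.0] tcp [591.  39. 182.]
[0.0, -7.63, 2.11] [0.166, -0.0, 0.0] tcp [587.  40. 177.]
```

Forces are gentle and the radius holds. Continue.

```bash
python3 -m crank '{"dp":[[0,-0.7,0.03],[0,-1.5,0.11],[0,-2.3,0.24],[0,-3.05,0.39],[0,-3.87,0.59],[0,-4.69,0.84],[0,-5.48,1.12],[0,-6.27,1.44],[0,-7.03,1.8],[0,-7.5,2.05],[0,-7.63,2.11]],"rot":[[0.016,0,0],[0.032,0,0],[0.048,0,0],[0.063,0,0],[0.081,0,0],[0.099,0,0],[0.116,0,0],[0.134,0,0],[0.151,0,0],[0.162,0,0],[0.166,0,0]],"hand":[0,0,0,0,0,0,0,0,0,0,0]}'
python3 low.py .43,.39,.35,.31,.27,.23,.2,.18
```

```text
t: 15.92
eef_pos: [586.8, 40.2, 176.7]
tcp_rot: [0.061, 0.759, 0.646, 0.052]
force: [2.3, 0.5, 0.1]
gripper_width: 7.7
gripper_force: 59.8
theta 0.4639 r 165.3 F [2.3 0.5 0.1] M [ 0.1  -0.58  0.04] t 15.925 j [ 0.25  0.52 -0.61  1.87  0.53  0.76 -0.81]
[-0.0, -0.44, 0.33] [0.009, -0.0, 0.0] tcp [583.  41. 173.]
[-0.0, -0.95, 0.77] [0.023, -0.0, 0.0] tcp [579.  41. 168.]
[-0.0, -1.44, 1.23] [0.037, -0.0, 0.0] tcp [575.  42. 162.]
[-0.0, -1.91, 1.71] [0.052, -0.0, 0.0] tcp [571.  43. 157.]
[-0.0, -2.37, 2.2] [0.066, -0.0, 0.0] tcp [567.  43. 151.]
[-0.0, -2.8, 2.71] [0.08, -0.0, 0.0] tcp [564.  44. 145.]
[-0.0, -3.11, 3.1] [0.09, -0.0, 0.0] tcp [561.  44. 141.]
[-0.0, -3.31, 3.37] [0.097, -0.0, 0.0] tcp [560.  45. 138.]
```

```bash
python3 -m crank '{"dp":[[0,-0.44,0.33],[0,-0.95,0.77],[0,-1.44,1.23],[0,-1.91,1.71],[0,-2.37,2.2],[0,-2.8,2.71],[0,-3.11,3.1],[0,-3.2,3.25],[0,-3.2,3.25]],"rot":[[0.009,0,0],[0.023,0,0],[0.037,0,0],[0.052,0,0],[0.066,0,0],[0.08,0,0],[0.09,0,0],[0.094,0,0],[0.094,0,0]],"hand":[0,0,0,0,0,0,0,0,0]}'
python3 low.py .18,.17,.16,.15,.14,.13,.12,.10,.08
```

```text
t: 17.05
eef_pos: [560.7, 44.4, 139.4]
tcp_rot: [0.025, 0.762, 0.647, 0.022]
force: [5.3, 1.9, -5.7]
gripper_width: 7.6
gripper_force: 58.3
theta 0.1938 r 165.2 F [ 5.3  1.9 -5.7] M [ 0.43 -0.99  0.09] t 17.05 j [ 0.24  0.57 -0.61  1.88  0.5   0.77 -0.8 ]
[-0.0, -0.12, 0.17] [0.003, -0.0, 0.0] tcp [560.  45. 138.]
[-0.0, -0.2, 0.31] [0.007, -0.0, 0.0] tcp [559.  45. 136.]
[-0.0, -0.29, 0.45] [0.01, -0.0, 0.0] tcp [558.  45. 135.]
[-0.0, -0.37, 0.6] [0.014, -0.0, 0.0] tcp [557.  45. 133.]
[-0.0, -0.45, 0.74] [0.017, -0.0, 0.0] tcp [557.  45. 132.]
[-0.0, -0.53, 0.89] [0.021, -0.0, 0.0] tcp [556.  45. 130.]
[-0.0, -0.61, 1.04] [0.024, -0.0, 0.0] tcp [555.  45. 129.]
[-0.0, -0.76, 1.33] [0.031, -0.0, 0.0] tcp [554.  45. 126.]
[-0.0, -0.9, 1.63] [0.039, -0.0, 0.0] tcp [553.  46. 123.]
```

The earlier cloud shows the screw tips at about 87–88 mm, which means contact near 0.03–0.04 rad. I'll go to 0.085 in slow rows, then in 1 mm steps.

```bash
python3 - <<'E'
from plan import *
for n in("scene","top"):
    W=np.load(n+".npz")["W"]
    for sy in(77,-77):
        c=np.array(box(-67,sy,0));m=(np.hypot(W[...,0]-c[0],W[...,1]-c[1])<9)&(W[...,2]>79)
        print(n,sy,m.sum(),np.round(np.sort(W[...,2][m])[-6:],1))
E
python3 -m crank '{"dp":[[0,-0.2,0.31],[0,-0.37,0.6],[0,-0.53,0.89],[0,-0.61,1.04],[0,-0.61,1.04]],"rot":[[0.007,0,0],[0.014,0,0],[0.021,0,0],[0.024,0,0],[0.024,0,0]],"hand":[0,0,0,0,0]}'
python3 low.py .115,.11,.1,.09,.08,.07,.06,.05,.04
```

```text
scene 77 26 [86.3 86.6 87.2 87.2 87.4 87.7]
scene -77 32 [86.6 86.7 86.9 87.3 87.8 88.7]
top 77 28 [85.  85.5 85.5 85.7 86.  86.7]
top -77 28 [85.6 85.8 86.2 86.3 87.1 87.5]
t: 17.68
eef_pos: [556.0, 45.2, 129.1]
tcp_rot: [0.017, 0.762, 0.647, 0.014]
force: [7.1, 0.9, -4.8]
gripper_width: 7.4
gripper_force: 58.4
theta 0.126 r 164.9 F [ 7.1  0.9 -4.8] M [ 0.23 -1.6   0.06] t 17.675 j [ 0.24  0.59 -0.61  1.88  0.5   0.78 -0.8 ]
[-0.0, -0.08, 0.13] [0.004, -0.0, 0.0] tcp [555.  45. 128.]
[-0.0, -0.12, 0.21] [0.005, -0.0, 0.0] tcp [555.  45. 127.]
[-0.0, -0.19, 0.36] [0.009, -0.0, 0.0] tcp [554.  45. 125.]
[-0.0, -0.26, 0.51] [0.012, -0.0, 0.0] tcp [554.  46. 124.]
[-0.0, -0.33, 0.66] [0.016, -0.0, 0.0] tcp [553.  46. 122.]
[-0.0, -0.39, 0.81] [0.02, -0.0, 0.0] tcp [552.  46. 121.]
[-0.0, -0.46, 0.96] [0.023, -0.0, 0.0] tcp [552.  46. 119.]
[-0.0, -0.52, 1.12] [0.027, -0.0, 0.0] tcp [551.  46. 118.]
[-0.0, -0.59, 1.27] [0.03, -0.0, 0.0] tcp [551.  46. 116.]
```

```bash
python3 -m crank '{"dp":[[0,-0.05,0.18],[0,-0.12,0.36],[0,-0.19,0.51],[0,-0.26,0.66],[0,-0.3,0.78],[0,-0.3,0.8],[0,-0.3,0.8]],"rot":[[0.004,0,0],[0.009,0,0],[0.012,0,0],[0.016,0,0],[0.02,0,0],[0.02,0,0],[0.02,0,0]],"hand":[0,0,0,0,0,0,0]}'
python3 low.py .06,.05,.04,.03,.02
```

```text
t: 18.55
eef_pos: [553.2, 45.6, 120.9]
tcp_rot: [0.009, 0.762, 0.648, 0.008]
force: [5.2, 0.9, -1.2]
gripper_width: 7.7
gripper_force: 58.8
theta 0.0743 r 164.4 F [ 5.2  0.9 -1.2] M [ 0.24 -1.47 -0.05] t 18.55 j [ 0.24  0.61 -0.61  1.88  0.5   0.78 -0.8 ]
[-0.0, -0.09, 0.19] [0.003, -0.0, 0.0] tcp [552.  46. 119.]
[-0.0, -0.15, 0.34] [0.006, -0.0, 0.0] tcp [552.  46. 117.]
[-0.0, -0.21, 0.5] [0.01, -0.0, 0.0] tcp [551.  46. 116.]
[-0.0, -0.26, 0.65] [0.013, -0.0, 0.0] tcp [551.  46. 114.]
[-0.0, -0.32, 0.81] [0.017, -0.0, 0.0] tcp [550.  46. 113.]
```

```bash
python3 -m crank '{"dp":[[0,-0.02,0.05],[0,-0.04,0.1],[0,-0.04,0.1]],"rot":[[0,0,0],[0,0,0],[0,0,0]],"hand":[0,0,0]}'
```

```text
t: 18.92
eef_pos: [552.9, 45.6, 120.0]
tcp_rot: [0.009, 0.762, 0.648, 0.008]
force: [5.8, 1.6, -1.4]
gripper_width: 7.8
gripper_force: 58.7
```

```bash
python3 low.py .05
```

```text
theta 0.0683 r 164.4 F [ 5.8  1.6 -1.4] M [ 0.21 -1.59  0.03] t 18.925 j [ 0.24  0.61 -0.61  1.88  0.5   0.78 -0.8 ]
[-0.0, -0.11, 0.25] [0.006, -0.0, 0.0] tcp [552.  46. 117.]
```

```bash
python3 -m crank '{"dp":[[0,-0.02,0.05],[0,-0.04,0.1],[0,-0.06,0.15],[0,-0.06,0.15]],"rot":[[0,0,0],[0.001,0,0],[0.002,0,0],[0.002,0,0]],"hand":[0,0,0,0]}'
```

```text
t: 19.42
eef_pos: [552.4, 45.8, 118.5]
tcp_rot: [0.008, 0.762, 0.648, 0.007]
force: [7.4, 0.2, -0.4]
gripper_width: 7.4
gripper_force: 58.9
```

```bash
python3 -m crank '{"dp":[[0,-0.02,0.05],[0,-0.04,0.1],[0,-0.04,0.1]],"rot":[[0,0,0],[0,0,0],[0,0,0]],"hand":[0,0,0]}'
```

```text
t: 19.8
eef_pos: [552.3, 45.8, 117.9]
tcp_rot: [0.009, 0.762, 0.648, 0.008]
force: [3.7, 1.0, 4.7]
gripper_width: 7.7
gripper_force: 59.4
```

Contact felt (Fz −0.4 → +4.7, motion arrested). Release and retreat straight up.

```bash
python3 -m crank '{"dp":[[0,0,0],[0,0,0],[0,0,0],[0,0,0],[0,0,0],[0,0,0]],"rot":[[0,0,0],[0,0,0],[0,0,0],[0,0,0],[0,0,0],[0,0,0]],"hand":[0.1,0.15,0.2,0.28,0.32,0.32]}'
```

```text
t: 20.55
eef_pos: [551.6, 45.8, 117.3]
tcp_rot: [0.008, 0.762, 0.648, 0.007]
force: [-0.3, 0.5, -0.1]
gripper_width: 27.2
gripper_force: 0.0
```

```bash
python3 -m crank '{"dp":[[0,0,-0.6],[0,0,-1.5],[0,0,-3],[0,0,-6],[0,0,-11],[0,0,-15],[0,0,-15],[0,0,-15]],"rot":[[0,0,0],[0,0,0],[0,0,0],[0,0,0],[0,0,0],[0,0,0],[0,0,0],[0,0,0]],"hand":[0.32,0.32,0.32,0.32,0.32,0.32,0.32,0.32]}'
python3 - <<'E'
from plan import *
s=robot.get_state();print(s["force"],s["qd"].round(3))
c=robot.grab_frame("scene");save(c,'pics/end.png',(200,60,400,210),4);W=cloud(c)
sp=np.radians(PSI);h=np.array(box(91,0,86));e=np.array([np.cos(sp),np.sin(sp),0]);yv=np.array([-np.sin(sp),np.cos(sp),0])
D=W-h;bx,by,bz=D@e,D@yv,D[...,2];m=(bx>-175)&(bx<-10)&(abs(by)<92)&(abs(by)>75)&(bz>-5)&(bz<30)
print(m.sum(),"slope,icept",np.polyfit(-bx[m],bz[m],1))
for q in["sleeve_short","brass_bush","ring_big","chuck_key"]:
    for r in robot.regions_of(c,q)[:1]:print(q,r["confidence"],np.round(r["position"]))
E
```

```text
t: 21.55
eef_pos: [548.3, 46.1, 267.5]
tcp_rot: [0.008, 0.762, 0.648, 0.007]
force: [-0.4, -0.4, -0.2]
gripper_width: 27.1
gripper_force: 0.0
[-0.43062477 -0.39704634 -0.21128829] [-0.006  0.02   0.005  0.011  0.002 -0.002 -0.001]
780 slope,icept [0.01699601 7.08039467]
sleeve_short 0.61 [412. 274.]
brass_bush 0.8 [399. 248.]
chuck_key 0.84 [270. 264.]
```

View pics/end.png

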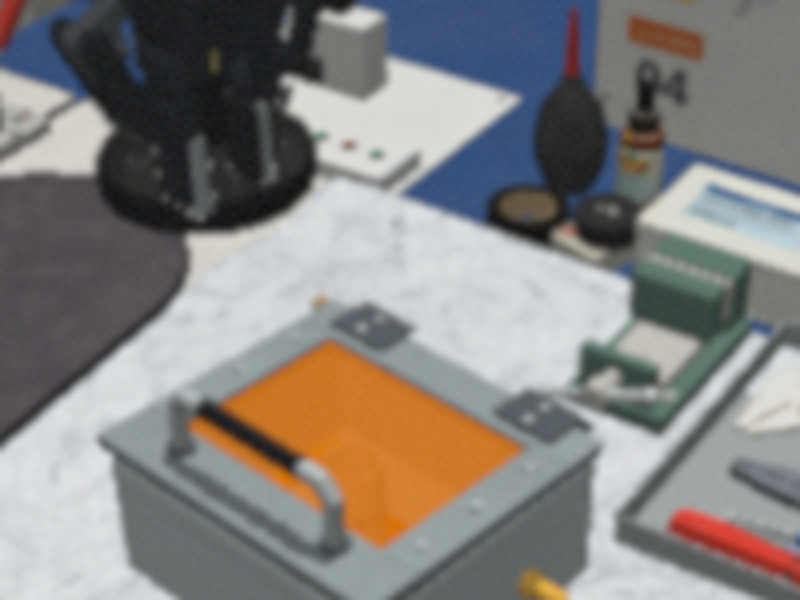

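The cover is shut (handle at crop 260,440) and about 0.02–0.03 rad above level. The gripper is clear and the other loose parts I could check have not moved. Handing in.

```bash
python3 -c "
from rig import robot
print(robot.finish_job())"
```

```text
the job is handed in; nothing more can be done
None
```

I stood the tall steel sleeve on the copper pad, lowered the cover by its handle until I felt the stop screws, let go, and handed the job in at about 22 s; no verdict came back, and the last picture check did not pick up ring_big, which the arm never went near.

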